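# Unstack the seasoning pots onto the turntable

## Robot

A 6-joint arm with a two-finger parallel gripper is mounted at the origin on the work surface. World frame = base frame: x ahead of the robot, y to its left, z up, the work surface at z = 0. Lengths are in m, angles in rad, forces in N, time in s.
With the tool pointing down it reaches from about 0.35 to 0.975 m from the base axis. Payload 4.9 kg.
Tool frame: the origin (TCP) lies midway between the tips of the shut fingers; the grasp point (between the pads) lies 19 mm behind it; z points along the fingers, y is the line along which they close (so a half turn about z gives the same grasp; the last joint's range is limited). The gripper opens to 85 mm and grips with 20 to 120 N. Pads are 22 mm wide; open, the fingers measure 114 mm over their backs; the gripper's body (76 mm by 85 mm) begins 54 mm behind the grasp point. The pads swing forward as they close: fully open they stand 13 mm farther back than shut.
Start: joints at [1.184, 0.053, 1.613, -0, 1.476, -0.119], TCP at [0.165, 0.603, 0.203] pointing down, gripper open.
Joint ranges: [-3.01, 3.01], [-1.01, 2.22], [0.06, 2.58], [-1.02, 4.17], [0.09, 2.62], [-3.14, 3.14]. Speed limits (rad/s): [2.57, 2.57, 3.14, 3.14, 3.14, 3.14].

## Interface

Orientations are given as a unit quaternion [w, x, y, z].
In Python, from plant import * gives the robot as it stands.
- The arm moves only by the tool jog_arm, never from a script. Its argument "targets" is a list of rows, each a list of 3 entries, a list of its own where there are three numbers: the shift along the tool's x, y, z in units of 25 mm (1.0 is 25 mm), then the turn, a rotation vector about the tool's x, y, z in units of 8 degrees (1.0 is 8 degrees), then the opening in per cent of the stroke, from 0 (shut) to 100 (fully open). A call has 1 to 8 rows; each row is the pose to reach, as a shift and turn from the pose commanded when the call began, along the tool's axes at that moment; what a row does not reach only later rows make up. A row lasts 1/8 s, in which the tool goes at most 62.5 mm and 10.7 degrees, less where a joint would pass 70% of its speed; a pose out of reach is approached as far as the arm can. A call with a gripper value outside its range is refused whole. The fingers move at their own pace and stop on an object; the grip force is fixed at half the most. Time passes only in rows, so rows that repeat a pose let the fingers close. It gives the time, the measured TCP pose, the force, the opening and the grip force at its end, in the units of the state.
- state(): the state, without advancing time (a new reading comes with each control period).
- grab_frame(name): name is "scene" or "top" or "wrist"; returns (picture, depth): 384x512x3 uint8, red, green, blue; 384x512 float32, m along the optical axis (not along the pixel's ray), 0 where there is no reading.
- camera_params(name): a dict with "fovy" (degrees; the focal length in pixels is half the picture's height over the tangent of half this angle, whatever the lens; pixels are square), "cx", "cy" (the principal point, pixels), "rvec" (rotation vector, rad) and "tvec" (3), from world to camera coordinates, as OpenCV has them; the wrist camera has in their place "hand_eye" (4x4, takes a point from camera to tool coordinates, whose origin is the TCP and whose axes are the flange's). Camera axes: x right, y down, z forward; pixel columns grow to the right and rows downward; lengths in m; the calibration is good to about 2 mm. A picture is of the moment at which its call begins: read the wrist's pose just before it. camera_params takes no time and is no camera call.
- job_done(): hands the job in; it is judged then, once.
The state is a dict: "time": time; "joint_pos": joint angles; "joint_vel": joint speeds; "joint_efforts": joint torques, N m; "tool_pos": TCP position; "tool_rot": TCP orientation; "contact_force": force on the tool from outside, world axes, zero at the start; "ft_torque": the same for the moment, N m; "gripper_width": opening from 0.0 (shut) to 1.0 (fully open); "grasp_force": force on a finger pad.
Only numpy, scipy, OpenCV 4.12 (cv2) and the standard library are available. Lean on these libraries where they do the work, as an engineer would, in place of code of your own. Each camera call takes 0.05 s, during which the arm holds its last target. There are 200 camera calls.

## Task

Get the table ready for the dumplings: take the two stacks of seasoning pots on the aluminium tray apart and stand each of the four pots in the middle of its own dark coaster on the wooden turntable, the coaster that matches it in shape (round or square) and in size (big or small). Keep the pots upright all the way, and leave the red timer and the rolling pin where they are.

Things in the scene. Friction and masses are not known exactly. Their poses are not given: they have to be found in the camera images.
- big_round_pot: Seasoning pot of white porcelain with a flat wooden lid that does not come off: round, diameter 60 mm, 55 mm high overall, upright straight sides, 230 to 260 g give or take a third. It is a big pot, at the bottom of a stack: it stands on the floor of the aluminium tray with a small pot on its lid. Origin: centre of its underside; z up.
- big_square_pot: Seasoning pot of white porcelain with a flat wooden lid that does not come off: square, 58 x 58 mm, 55 mm high overall, upright straight sides, 230 to 260 g give or take a third. It is a big pot, at the bottom of a stack: it stands on the floor of the aluminium tray with a small pot on its lid. Origin: centre of its underside; z up; x and y square to its side faces.
- small_round_pot: Seasoning pot of white porcelain with a flat porcelain lid that does not come off: round, diameter 38 mm, 40 mm high overall, upright straight sides, 90 to 100 g give or take a third. It is a small pot, at the top of a stack: it stands loose on the flat lid of one of the two big pots (which one varies). Origin: centre of its underside; z up.
- small_square_pot: Seasoning pot of white porcelain with a flat porcelain lid that does not come off: square, 36 x 36 mm, 40 mm high overall, upright straight sides, 90 to 100 g give or take a third. It is a small pot, at the top of a stack: it stands loose on the flat lid of one of the two big pots (which one varies). Origin: centre of its underside; z up; x and y square to its side faces.
- big_round_coaster: Flat dark wood coaster, round, diameter 84 mm, 6 mm thick, fixed on the top of the round pale-wood turntable (300 mm diameter, top 30 mm above the table; it does not turn). The place of the big round pot. Origin: centre of its underside, on the turntable; its top is 6 mm higher; z up.
- big_square_coaster: Flat dark wood coaster, square, 82 x 82 mm, 6 mm thick, fixed on the top of the round pale-wood turntable (300 mm diameter, top 30 mm above the table; it does not turn). The place of the big square pot. Origin: centre of its underside, on the turntable; its top is 6 mm higher; z up; x and y square to its sides.
- small_round_coaster: Flat dark wood coaster, round, diameter 60 mm, 6 mm thick, fixed on the top of the round pale-wood turntable (300 mm diameter, top 30 mm above the table; it does not turn). The place of the small round pot. Origin: centre of its underside, on the turntable; its top is 6 mm higher; z up.
- small_square_coaster: Flat dark wood coaster, square, 58 x 58 mm, 6 mm thick, fixed on the top of the round pale-wood turntable (300 mm diameter, top 30 mm above the table; it does not turn). The place of the small square pot. Origin: centre of its underside, on the turntable; its top is 6 mm higher; z up; x and y square to its sides.
- timer: Bystander: red kitchen timer dial on a white base, 68 mm diameter, 37 mm high, standing loose on the table. Origin: centre of its underside.
- rolling_pin: Bystander: thin tapered rolling pin of pale wood, 300 mm long, 32 mm thick in the middle, lying loose on the table at the far left, pointing away from the robot. Origin: under its middle, on the table; its length lies along its y axis.
Things that resemble listed ones, but are neither listed nor needed, are in the scene too. What is shaped like the big_square_pot but blue or pink is not meant.

How it is judged:
By the outcome, as a careful person would: the job done as asked, in the order asked, and still so for the second after the job is handed in, with the robot touching nothing.
It also fails if it takes over 112 s, if anything falls off the work surface, if the arm or the gripper's body presses on something with over 40 N, if the wrist force passes 120 N, or if a joint passes its speed limit or range.

## Working session

There is one attempt and no reset: what is moved stays moved. The work goes in short steps, Python scripts to look and compute and a tool call to move; the robot and the scene stay as the last step left them, time stands still between calls to the robot, and variables do not carry over. Pictures are saved under pics/ and viewed, at most 14 in all, crops included, and the job is handed in when it is done.

Besides the shell and the picture viewer there is one more tool, called by a JSON object that holds its "name" and its "arguments". jog_arm: Moves the arm, as the interface text tells. Its arguments: {"type":"object","properties":{"targets":{"type":"array"}},"required":["targets"]}

```bash
mkdir -p pics; ls; python3 - <<'E'
from plant import *
import cv2, numpy as np
for n in ("top","scene"):
    p,d=grab_frame(n); cv2.imwrite(f"pics/{n}0.png",p[:,:,::-1]); np.savez(f"{n}0.npz",p=p,d=d)
    print(n,camera_params(n))
print(camera_params("wrist")); print(state())
E
```

```text
pics
top {'fovy': 53.842159192015735, 'cx': 257.0163766781987, 'cy': 189.0902635103762, 'rvec': array([ 2.14627324, -2.15877276,  0.14139137]), 'tvec': array([-0.01026108,  0.50333559,  1.06645511])}
scene {'fovy': 42.595854458205935, 'cx': 249.04437834512507, 'cy': 184.14149900174203, 'rvec': array([ 2.2770211 ,  0.93024385, -0.31959443]), 'tvec': array([-0.34632559, -0.21381209,  1.65455247])}
{'fovy': 63.16372305966044, 'cx': 254.2106297836035, 'cy': 192.33244577621582, 'hand_eye': array([[ 4.95042844e-04, -9.54294311e-01, -2.98868069e-01,
         7.54231142e-02],
       [ 9.99999809e-01,  3.61706931e-04,  5.01451639e-04,
        -4.65070891e-05],
       [-3.70429795e-04, -2.98868260e-01,  9.54294308e-01,
        -1.69696117e-01],
       [ 0.00000000e+00,  0.00000000e+00,  0.00000000e+00,
         1.00000000e+00]])}
{'time': 0.1, 'joint_pos': array([ 1.18400596e+00,  5.32946225e-02,  1.61417961e+00, -3.48746769e-05,
        1.47599445e+00, -1.19015865e-01]), 'joint_vel': array([-0.0001008 , -0.00171644, -0.00422845, -0.00098394,  0.00030183,
       -0.00316858]), 'joint_efforts': array([-1.17587965e-04, -3.94901884e+01, -3.71364033e+01, -1.57962518e-04,
        3.97223019e-03, -4.06215435e-06]), 'tool_pos': array([0.16514807, 0.60213749, 0.20196997]), 'tool_rot': array([-2.17900012e-04,  1.33485890e-01,  9.91050270e-01, -9.12516872e-04]), 'contact_force': array([-0.36805747,  0.55279082,  0.92823538]), 'ft_torque': array([-0.0013246 ,  0.03719713,  0.02546307]), 'grasp_force': 0.0, 'gripper_width': 1.000477293215243}
```

View pics/top0.png

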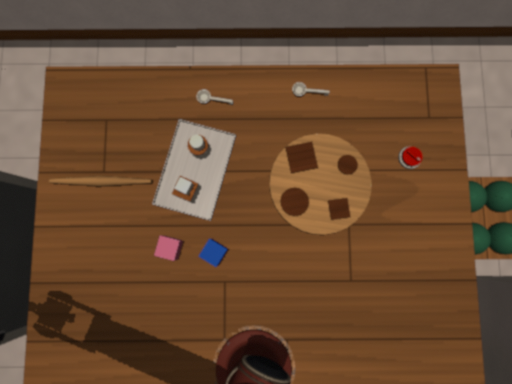

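View pics/scene0.png

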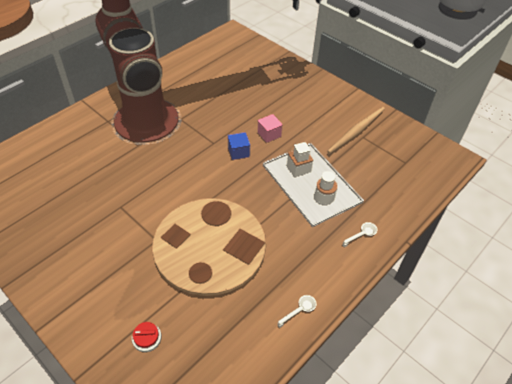

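Top view: the round stack is at (199,147) and the square stack at (185,188). Coasters are big square (301,157), small round (347,165), big round (295,202) and small square (339,209). The decoys are the pink cube (168,248) and the blue cube (213,252); the spoons are at (204,97) and (300,90). I take the white pots on the tray.

```bash
cat > h.py <<'E'
import cv2, numpy as np
from plant import *
def cam(n,st=None):
    c=camera_params(n); f=192/np.tan(np.radians(c["fovy"])/2)
    if n=="wrist":
        from scipy.spatial.transform import Rotation as R
        T=np.eye(4); T[:3,:3]=R.from_quat(np.roll(st["tool_rot"],-1)).as_matrix(); T[:3,3]=st["tool_pos"]
        M=T@c["hand_eye"]
    else:
        M=np.eye(4); r=cv2.Rodrigues(c["rvec"])[0]; M[:3,:3]=r.T; M[:3,3]=-r.T@c["tvec"]
    return M,f,c["cx"],c["cy"]
def rays(C,uv):
    M,f,cx,cy=C; uv=np.atleast_2d(uv).astype(float)
    return np.c_[(uv[:,0]-cx)/f,(uv[:,1]-cy)/f,np.ones(len(uv))]@M[:3,:3].T
def onplane(C,uv,z):
    r=rays(C,uv); o=C[0][:3,3]; return o+r*((z-o[2])/r[:,2])[:,None]
def world(C,d):
    v,u=np.mgrid[:384,:512]; return (rays(C,np.c_[u.ravel(),v.ravel()])*d.reshape(-1,1)+C[0][:3,3]).reshape(384,512,3)
def blobs(mask,C,z,amin=60):
    n,l,s,c=cv2.connectedComponentsWithStats(mask.astype(np.uint8))
    for i in range(1,n):
        if s[i,4]<amin: continue
        cs,_=cv2.findContours((l==i).astype(np.uint8),cv2.RETR_EXTERNAL,cv2.CHAIN_APPROX_NONE)
        P=onplane(C,cs[0][:,0],z)[:,:2]; m=cv2.moments((P*1e3).astype(np.float32).reshape(-1,1,2))
        rc=cv2.minAreaRect((P*1e3).astype(np.float32))
        print("px",c[i].round(),"n",s[i,4],"cen",onplane(C,c[i],z)[0,:2].round(4),"rect",np.round(rc[0],1),np.round(rc[1],1),"ang",round(rc[2],1),"fill",round(m["m00"]/(rc[1][0]*rc[1][1]),2))
E
python3 - <<'E'
from h import *
for n in("top","scene"):
    z=np.load(n+"0.npz"); p,d=z["p"].astype(int),z["d"]; C=cam(n); W=world(C,d)
    print(n,"cam",C[0][:3,3].round(3))
    V=p.max(2); inb=(W[...,0]>.3)&(W[...,0]<.85)&(abs(W[...,1])<.45)&(d>0)
    tt=inb&(W[...,2]>.02)&(W[...,2]<.045)&(V<120)&(W[...,1]<.15)
    print("coasters"); blobs(tt,C,.036)
    hi=inb&(W[...,2]>.075)&(W[...,2]<.12); print("high"); blobs(hi,C,.1,20)
    for yx in ([.4,.7],): pass
    m=hi; print("z of high",np.percentile(W[m][:,2],[5,50,90,99]).round(4))
    blobs(inb&(W[...,2]>.04)&(W[...,2]<.07)&(W[...,1]>0.05),C,.058,20)
    print("other bodies 0.015-0.06"); blobs(inb&(W[...,2]>.012)&(W[...,2]<.13),C,.03,60)
    print("tray/white z", np.median(W[inb&(p.min(2)>150)&(W[...,2]<.03)][:,2]) )
t=np.load("top0.npz")["p"][110:225,145:260]
s=np.load("scene0.npz")["p"][130:230,255:370]
cv2.imwrite("pics/crop1.png",np.hstack([cv2.resize(t,(400,400),interpolation=2),cv2.resize(s,(400,400),interpolation=2)])[:,:,::-1])
E
```

```text
top cam [ 0.358 -0.014  1.123]
coasters
px [301. 157.] n 763 cen [ 0.5969 -0.1434] rect [ 596.9 -143.7] [83.1 82.2] ang 11.4 fill 0.92
px [347. 164.] n 327 cen [ 0.5742 -0.2772] rect [ 574.  -276.9] [58.7 56.6] ang 89.7 fill 0.79
px [294. 201.] n 649 cen [ 0.4664 -0.1205] rect [ 466.3 -119.9] [81.1 78.3] ang 89.7 fill 0.8
px [339. 209.] n 398 cen [ 0.445  -0.2481] rect [ 445.1 -248.2] [58.2 57.6] ang 6.0 fill 0.9
high
px [197. 142.] n 167 cen [0.6271 0.1531] rect [627.3 152.7] [40.5 35.4] ang 44.6 fill 0.81
px [184. 186.] n 193 cen [0.5045 0.1869] rect [504.9 186.5] [41.1 35.4] ang 63.2 fill 0.88
z of high [0.0828 0.0972 0.0999 0.1016]
px [199. 148.] n 182 cen [0.6202 0.1533] rect [626.3 155.5] [57.1 58. ] ang 27.1 fill 0.36
px [187. 191.] n 237 cen [0.495  0.1866] rect [502.1 190. ] [61.  58.1] ang 66.6 fill 0.41
px [167. 248.] n 454 cen [0.3356 0.2374] rect [335.7 237.2] [60.5 58.3] ang 75.4 fill 0.91
px [213. 251.] n 392 cen [0.3258 0.1109] rect [322.5 110.4] [58.  57.8] ang 59.2 fill 0.82
other bodies 0.015-0.06
px [317.  91.] n 82 cen [ 0.8013 -0.1963] rect [ 800.4 -194.6] [75.5
[... 1914 characters left out ...]
ill 0.79
px [346. 138.] n 262 cen [0.5428 0.3796] rect [545.2 373.1] [ 31.3 164.9] ang 1.8 fill 0.65
px [240. 145.] n 440 cen [0.3258 0.1175] rect [324.4 119. ] [ 66.5 105.1] ang 53.6 fill 0.81
px [300. 159.] n 636 cen [0.4992 0.2071] rect [500.  214.9] [114.9 116.5] ang 70.3 fill 0.56
px [326. 188.] n 552 cen [0.6285 0.172 ] rect [626.6 176. ] [ 60.3 124.7] ang 28.5 fill 0.76
px [209. 247.] n 8621 cen [ 0.5349 -0.2071] rect [ 526.7 -199.6] [297.7 301.6] ang 44.6 fill 0.78
px [359. 234.] n 149 cen [0.7929 0.1076] rect [799.6 104.3] [113.1  39.6] ang 86.6 fill 0.18
px [297. 311.] n 189 cen [ 0.8176 -0.183 ] rect [ 822.9 -184.5] [111.   39.5] ang 89.9 fill 0.4
tray/white z 0.005197750126751277
```

View pics/crop1.png

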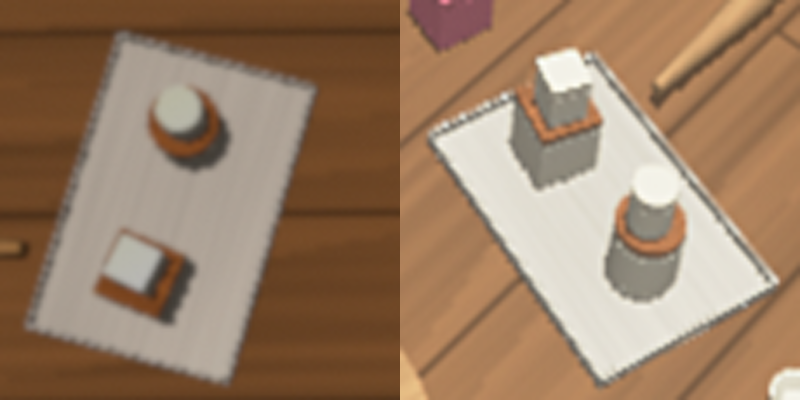

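The crop confirms a small round pot on the big round pot (199,147) and a small square on the big square (185,188). Both are white with a wooden-lidded big pot; the blue and pink cubes are off the tray. Next I go above the tray for a wrist look.

```bash
cat >> h.py <<'E'
def go(x,y,z,yaw,half=True):
    """yaw = world angle (deg) of the tool's y axis; prints shift and turn in jog units from the measured pose"""
    from scipy.spatial.transform import Rotation as R
    st=state(); Rm=R.from_quat(np.roll(st["tool_rot"],-1)); M=Rm.as_matrix()
    a=np.degrees(np.arctan2(M[1,1],M[0,1])); w=yaw-a
    w=(w+90)%180-90 if half else (w+180)%360-180
    t=np.radians(a+w); G=np.c_[[-np.sin(t),np.cos(t),0],[np.cos(t),np.sin(t),0],[0,0,-1]]; G[:,0]=np.cross(G[:,1],G[:,2])
    rv=np.degrees(R.from_matrix(M.T@G).as_rotvec())/8
    s=M.T@(np.array([x,y,z])-st["tool_pos"])/.025
    print("t",round(st["time"],2),"yaw",a.round(1),"shift",s.round(3),"turn",rv.round(3),"q6",st["joint_pos"][5].round(2),"w",round(st["gripper_width"],3),"gf",round(st["grasp_force"],1))
    return st
E
python3 -c "
from h import *
go(.54,.18,.27,74.6)"
```

```text
t 0.1 yaw 74.7 shift [-18.927 -12.322  -2.702] turn [-0.013 -0.001  0.007] q6 -0.12 w 1.0 gf 0.0
```

{"name": "jog_arm", "arguments": {"targets": [[[-2.4, -1.6, -1.5], [0, 0, 0], 100], [[-4.8, -3.2, -2.7], [0, 0, 0], 100], [[-7.2, -4.8, -2.7], [0, 0, 0], 100], [[-9.5, -6.2, -2.7], [0, 0, 0], 100], [[-11.9, -7.8, -2.7], [0, 0, 0], 100], [[-14.3, -9.4, -2.7], [0, 0, 0], 100], [[-16.7, -11, -2.7], [0, 0, 0], 100], [[-18.9, -12.3, -2.7], [0, 0, 0], 100]]}}

```text
time: 1.1
tool_pos: [0.4887, 0.2359, 0.2701]
tool_rot: [-0.0, 0.134, 0.991, 0.0]
contact_force: [0.5, 0.3, 0.4]
gripper_width: 1.002
grasp_force: 0.0
```

{"name": "jog_arm", "arguments": {"targets": [[[0, 0, 0], [0, 0, 0], 100], [[0, 0, 0], [0, 0, 0], 100]]}}

```text
time: 1.35
tool_pos: [0.4875, 0.2378, 0.2699]
tool_rot: [-0.001, 0.134, 0.991, -0.0]
contact_force: [-0.5, -0.3, 0.6]
gripper_width: 1.0
grasp_force: 0.0
```

```bash
cat > look.py <<'E'
import sys
from h import *
n=sys.argv[1]
st=state(); p,d=grab_frame("wrist"); np.savez(n,p=p,d=d); cv2.imwrite(f"pics/{n}.png",p[:,:,::-1])
C=cam("wrist",st); W=world(C,d)
print(st["time"],st["tool_pos"].round(4),np.abs(st["joint_vel"]).max().round(3))
E
cat > pots.py <<'E'
exec(open("look.py").read())
z=W[...,2]
for lo,hi,pz in ((.085,.12,.098),(.05,.07,.058)):
    m=(d>0)&(z>lo)&(z<hi); print("z",pz, "med", np.median(z[m]).round(4) if m.any() else None); blobs(m,C,pz,300)
E
python3 pots.py w1
```

```text
1.35 [0.4875 0.2378 0.2699] 0.032
z 0.098 med 0.0969
px [220. 193.] n 990 cen [0.5084 0.1918] rect [508.6 191.8] [35.8 38.6] ang 63.9 fill 0.93
px [224. 288.] n 722 cen [0.6304 0.1584] rect [630.9 158.4] [36.8 44.1] ang 62.5 fill 0.78
z 0.058 med 0.0542
px [222.  30.] n 2999 cen [0.34   0.2414] rect [340.9 241.1] [57.5 56.7] ang 74.7 fill 0.98
px [111.  50.] n 2875 cen [0.3266 0.1153] rect [327.5 115.1] [58.5 57.2] ang 58.7 fill 0.96
px [228. 175.] n 1117 cen [0.4989 0.2001] rect [506.3 193.9] [57.7 58.9] ang 66.8 fill 0.48
px [230. 266.] n 766 cen [0.6242 0.1654] rect [628.4 162.5] [58.9 53.1] ang 59.0 fill 0.48
```

View pics/w1.png

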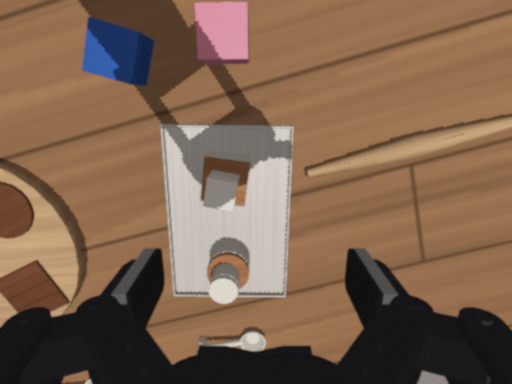

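Wrist view: small square pot at (222,190) and small round pot at (224,290), both on their big pots; the fingers are at the bottom left and right. I move above the round stack for a closer measure.

```bash
python3 -c "
from h import *
go(.625,.157,.19,74.6)"
```

```text
t 1.4 yaw 74.7 shift [-6.177 -1.684  3.197] turn [-0.001 -0.006  0.013] q6 -0.99 w 1.0 gf 0.0
```

{"name": "jog_arm", "arguments": {"targets": [[[-2, -0.5, 1], [0, 0, 0], 100], [[-4, -1.1, 2], [0, 0, 0], 100], [[-6.2, -1.7, 3.2], [0, 0, 0], 100], [[-6.2, -1.7, 3.2], [0, 0, 0], 100], [[-6.2, -1.7, 3.2], [0, 0, 0], 100], [[-6.2, -1.7, 3.2], [0, 0, 0], 100]]}}

```text
time: 2.15
tool_pos: [0.6258, 0.1574, 0.1924]
tool_rot: [0.001, 0.132, 0.991, 0.0]
contact_force: [-0.7, -0.3, -0.6]
gripper_width: 1.001
grasp_force: 0.0
```

```bash
sed -i 's/(.085,.12,.098)/(.0925,.12,.098)/' pots.py; python3 pots.py w2; python3 -c "
from h import *
z=np.load('w2.npz');print(z['d'].min());
go(.63,.157,.06,74.6)"
```

```text
2.15 [0.6258 0.1574 0.1924] 0.007
z 0.098 med 0.0969
px [256.  33.] n 2432 cen [0.5102 0.1905] rect [510.7 190.4] [35.7 36. ] ang 64.0 fill 0.96
px [255. 192.] n 1355 cen [0.6333 0.1566] rect [633.4 156.4] [37.3 37.2] ang 74.8 fill 0.77
z 0.058 med 0.0569
px [260.  39.] n 2106 cen [0.5097 0.1949] rect [507.6 192.9] [57.6 58. ] ang 66.9 fill 0.96
px [260. 170.] n 1229 cen [0.6238 0.164 ] rect [629.7 161.2] [59.2 51. ] ang 64.3 fill 0.38
0.0
t 2.2 yaw 74.8 shift [-0.147  0.027  5.3  ] turn [0.009 0.019 0.022] q6 -1.17 w 1.002 gf 0.0
```

View pics/w2.png

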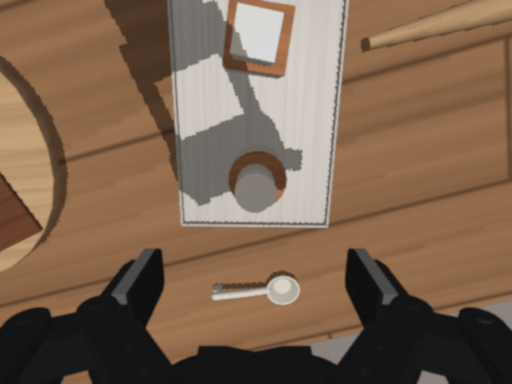

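{"name": "jog_arm", "arguments": {"targets": [[[-0.3, 0.05, 2], [0, 0, 0], 100], [[-0.3, 0.05, 3.8], [0, 0, 0], 100], [[-0.3, 0.05, 4.8], [0, 0, 0], 100], [[-0.3, 0.05, 5.3], [0, 0, 0], 100], [[-0.3, 0.05, 5.3], [0, 0, 0], 100], [[-0.3, 0.05, 5.3], [0, 0, 0], 100]]}}

```text
time: 2.95
tool_pos: [0.635, 0.1553, 0.0602]
tool_rot: [0.002, 0.133, 0.991, 0.0]
contact_force: [0.4, -0.8, 0.1]
gripper_width: 1.002
grasp_force: 0.0
```

{"name": "jog_arm", "arguments": {"targets": [[[0, 0, 0], [0, 0, 0], 40], [[0, 0, 0], [0, 0, 0], 20], [[0, 0, 0], [0, 0, 0], 20], [[0, 0, 0], [0, 0, 0], 20], [[0, 0, 0], [0, 0, 0], 20], [[0, 0, 0], [0, 0, 0], 20]]}}

```text
time: 3.7
tool_pos: [0.6345, 0.1551, 0.0589]
tool_rot: [0.001, 0.133, 0.991, 0.0]
contact_force: [0.9, 1.6, 6.3]
gripper_width: 0.413
grasp_force: 63.1
```

{"name": "jog_arm", "arguments": {"targets": [[[0, 0, -0.5], [0, 0, 0], 20], [[0, 0, -1.5], [0, 0, 0], 20], [[0, 0, -3], [0, 0, 0], 20], [[0, 0, -5], [0, 0, 0], 20], [[0, 0, -7], [0, 0, 0], 20], [[0, 0, -7], [0, 0, 0], 20]]}}

```text
time: 4.45
tool_pos: [0.6361, 0.155, 0.2394]
tool_rot: [0.005, 0.134, 0.991, 0.001]
contact_force: [0.4, -0.5, -0.4]
gripper_width: 0.41
grasp_force: 62.9
```

```bash
python3 -c "
from h import *
go(.60,-.2,.26,74.6)"
```

```text
t 4.45 yaw 74.7 shift [ -2.373 -14.075  -0.848] turn [0.024 0.064 0.006] q6 -1.18 w 0.41 gf 62.9
```

{"name": "jog_arm", "arguments": {"targets": [[[-0.4, -1.5, -0.8], [0, 0, 0], 20], [[-0.8, -3.5, -0.8], [0, 0, 0], 20], [[-1.2, -5.5, -0.8], [0, 0, 0], 20], [[-1.5, -7.5, -0.8], [0, 0, 0], 20], [[-1.8, -9.5, -0.8], [0, 0, 0], 20], [[-2.1, -11.5, -0.8], [0, 0, 0], 20], [[-2.3, -13.2, -0.8], [0, 0, 0], 20], [[-2.4, -14.1, -0.8], [0, 0, 0], 20]]}}

```text
time: 5.45
tool_pos: [0.5969, -0.2025, 0.2509]
tool_rot: [-0.002, 0.135, 0.991, 0.0]
contact_force: [-0.7, 0.9, -0.7]
gripper_width: 0.41
grasp_force: 63.1
```

{"name": "jog_arm", "arguments": {"targets": [[[0, 0, 0], [0, 0, 0], 20], [[0, 0, 0], [0, 0, 0], 20], [[0, 0, 0], [0, 0, 0], 20]]}}

```text
time: 5.82
tool_pos: [0.5985, -0.1995, 0.2529]
tool_rot: [-0.0, 0.133, 0.991, 0.0]
contact_force: [-0.8, -0.1, -0.1]
gripper_width: 0.411
grasp_force: 63.1
```

```bash
cat > coast.py <<'E'
exec(open("look.py").read())
z=W[...,2]; m=(d>0)&(z>.022)&(z<.045)&(p.max(2)<115)&(W[...,1]<.05)
blobs(m,C,.036,800)
E
python3 coast.py w3; python3 -c "
from h import *
go(.574,-.277,.12,74.6)"
```

```text
5.825 [ 0.5985 -0.1995  0.2529] 0.004
px [245.  38.] n 4018 cen [ 0.465  -0.1736] rect [ 456.9 -194.2] [162.7  71.1] ang 74.8 fill 0.38
px [234. 153.] n 3548 cen [ 0.5866 -0.2226] rect [ 590.2 -203.8] [203.6  70.9] ang 83.3 fill 0.35
t 5.88 yaw 74.8 shift [ 0.135 -3.245  5.318] turn [0.002 0.    0.019] q6 -1.74 w 0.404 gf 63.1
```

View pics/w3.png

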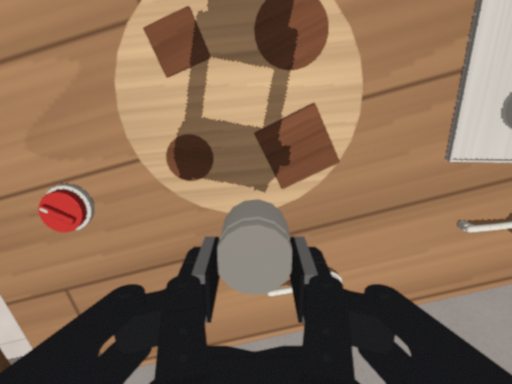

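Wrist view: coasters are small square (177,42), big round (291,30), small round (190,157) and big square (297,145). The held pot is at (255,250), upright, and shadows cross the turntable. I'll segment by chroma.

```bash
cat > coast.py <<'E'
exec(open("look.py").read()) if len(__import__("sys").argv)<3 else None
q=p.astype(float); z=W[...,2]
g=q[...,1]/(q[...,0]+1)
m=(d>0)&(z>.022)&(z<.05)&(g<THR)&(q[...,0]>12)
m=cv2.morphologyEx(m.astype(np.uint8),cv2.MORPH_OPEN,np.ones((5,5)))
blobs(m,C,.036,800)
E
python3 - <<'E'
from h import *
z=np.load("w3.npz");p=z["p"].astype(float)
for u,v in((177,42),(280,20),(270,45),(310,30),(190,157),(300,145),(270,150),(230,140),(230,80),(330,80),(197,80)): print((u,v),p[v,u],(p[v,u,1]/(p[v,u,0]+1)).round(2))
E
```

```text
(177, 42) [111.  70.  49.] 0.62
(280, 20) [62. 36. 25.] 0.57
(270, 45) [62. 39. 27.] 0.62
(310, 30) [123.  78.  54.] 0.63
(190, 157) [59. 38. 27.] 0.63
(300, 145) [118.  75.  51.] 0.63
(270, 150) [64. 39. 25.] 0.6
(230, 140) [125.  98.  72.] 0.78
(230, 80) [214. 179. 137.] 0.83
(330, 80) [217. 182. 139.] 0.83
(197, 80) [127. 100.  73.] 0.78
```

```bash
sed -i 's/THR/.71/' coast.py; python3 - <<'E'
from h import *
z=np.load("w3.npz");p,d=z["p"],z["d"]
st=dict(tool_pos=np.array([0.5985,-0.1995,0.2529]),tool_rot=state()["tool_rot"]); C=cam("wrist",st); W=world(C,d)
import sys; sys.argv=["a","b","c"]
exec(open("coast.py").read())
E
```

```text
px [291.  32.] n 4218 cen [ 0.4719 -0.1224] rect [ 475.2 -123.1] [80.5 68.9] ang 74.8 fill 0.84
px [177.  42.] n 2689 cen [ 0.448  -0.2485] rect [ 448.9 -248.6] [56.6 56.2] ang 7.3 fill 0.95
px [297. 146.] n 4042 cen [ 0.5984 -0.1443] rect [ 599.8 -144.8] [79.5 79.7] ang 11.2 fill 0.96
px [190. 157.] n 1603 cen [ 0.5768 -0.2772] rect [ 577.2 -277.6] [56.5 56. ] ang 72.5 fill 0.77
px [ 61. 211.] n 1402 cen [ 0.6011 -0.4642] rect [ 601.  -464.7] [58.2 56.5] ang 74.8 fill 0.76
```

```bash
python3 -c "
from h import *
go(.5785,-.278,.042,74.7)"
```

```text
t 5.88 yaw 74.8 shift [-0.049 -3.237  8.438] turn [0.002 0.    0.007] q6 -1.74 w 0.404 gf 63.1
```

{"name": "jog_arm", "arguments": {"targets": [[[-0.05, -1.6, 1], [0, 0, 0], 20], [[-0.05, -3.2, 2.5], [0, 0, 0], 20], [[-0.05, -3.2, 4.5], [0, 0, 0], 20], [[-0.05, -3.2, 6.5], [0, 0, 0], 20], [[-0.05, -3.2, 7.7], [0, 0, 0], 20], [[-0.05, -3.2, 8.3], [0, 0, 0], 20], [[-0.05, -3.2, 8.4], [0, 0, 0], 20], [[-0.05, -3.2, 8.4], [0, 0, 0], 20]]}}

```text
time: 6.88
tool_pos: [0.5795, -0.2788, 0.0447]
tool_rot: [0.001, 0.133, 0.991, -0.001]
contact_force: [0.7, -0.7, -0.0]
gripper_width: 0.413
grasp_force: 63.2
```

{"name": "jog_arm", "arguments": {"targets": [[[0, 0, 0.06], [0, 0, 0], 20], [[0, 0, 0.12], [0, 0, 0], 20], [[0, 0, 0.12], [0, 0, 0], 20]]}}

```text
time: 7.25
tool_pos: [0.5784, -0.2785, 0.0402]
tool_rot: [0.0, 0.134, 0.991, -0.0]
contact_force: [-0.9, -0.6, -0.3]
gripper_width: 0.411
grasp_force: 63.2
```

```bash
python3 -c "
from h import *
s=go(.5785,-.278,.037,74.7);print(s['contact_force'],s['tool_pos'])"
```

```text
t 7.25 yaw 74.7 shift [0.001 0.02  0.129] turn [-0.001  0.003 -0.006] q6 -1.87 w 0.411 gf 63.2
[-0.9474981  -0.60416108 -0.30235043] [ 0.5783958  -0.27848084  0.04022707]
```

{"name": "jog_arm", "arguments": {"targets": [[[0, 0, 0.05], [0, 0, 0], 20], [[0, 0, 0.1], [0, 0, 0], 20], [[0, 0, 0.1], [0, 0, 0], 20]]}}

```text
time: 7.62
tool_pos: [0.5782, -0.2783, 0.0372]
tool_rot: [-0.0, 0.133, 0.991, 0.0]
contact_force: [0.5, -0.4, -1.3]
gripper_width: 0.409
grasp_force: 63.2
```

{"name": "jog_arm", "arguments": {"targets": [[[0, 0, 0.03], [0, 0, 0], 20], [[0, 0, 0.06], [0, 0, 0], 20], [[0, 0, 0.06], [0, 0, 0], 20]]}}

```text
time: 8.0
tool_pos: [0.5787, -0.2785, 0.037]
tool_rot: [0.0, 0.133, 0.991, -0.0]
contact_force: [-2.4, 1.7, 5.3]
gripper_width: 0.408
grasp_force: 63.9
```

{"name": "jog_arm", "arguments": {"targets": [[[0, 0, 0.04], [0, 0, 0], 60], [[0, 0, 0.04], [0, 0, 0], 100], [[0, 0, 0.04], [0, 0, 0], 100], [[0, 0, 0.04], [0, 0, 0], 100], [[0, 0, -1], [0, 0, 0], 100], [[0, 0, -3], [0, 0, 0], 100], [[0, 0, -5.5], [0, 0, 0], 100], [[0, 0, -7], [0, 0, 0], 100]]}}

```text
time: 9.0
tool_pos: [0.5794, -0.279, 0.2153]
tool_rot: [0.002, 0.133, 0.991, -0.001]
contact_force: [0.7, 0.6, -1.4]
gripper_width: 1.001
grasp_force: 0.0
```

```bash
cat > chk.py <<'E'
exec(open("coast.py").read())
print("tops")
for lo,hi,pz in ((.068,.09,.076),(.084,.11,.091)):
    mm=(d>0)&(z>lo)&(z<hi)&(W[...,1]<.05); blobs(mm,C,pz,300)
E
python3 chk.py w4;  python3 -c "
from h import *
go(.5105,.1905,.20,64)"
```

```text
9.0 [ 0.5794 -0.279   0.2153] 0.483
px [248.  32.] n 3299 cen [ 0.4483 -0.2494] rect [ 448.5 -249.6] [56.9 56.6] ang 7.3 fill 0.91
px [376.  27.] n 4329 cen [ 0.4776 -0.1248] rect [ 481.6 -126. ] [81.7 56.2] ang 74.7 fill 0.83
px [374. 148.] n 4979 cen [ 0.5977 -0.145 ] rect [ 599.6 -145.3] [80.8 80.2] ang 11.1 fill 0.95
px [109. 220.] n 1648 cen [ 0.6001 -0.466 ] rect [ 600.6 -466.3] [58.1 56. ] ang 74.7 fill 0.76
tops
px [255. 170.] n 1064 cen [ 0.5779 -0.2777] rect [ 578.3 -278. ] [36.6 37.5] ang 74.7 fill 0.78
t 9.05 yaw 74.7 shift [ 7.725 17.412  0.678] turn [-0.019  0.09   1.332] q6 -1.87 w 1.0 gf 0.0
```

View pics/w4.png

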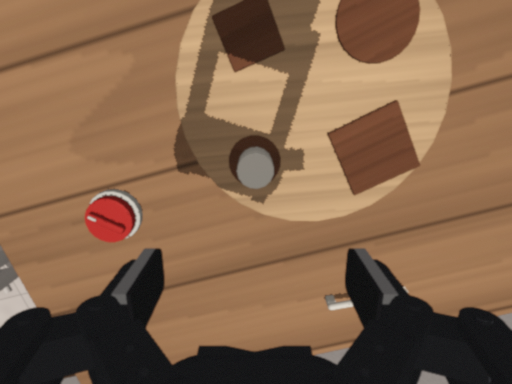

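Small round pot stands centred on its coaster: pot top at (255,170), coaster around it. Next is the small square pot.

{"name": "jog_arm", "arguments": {"targets": [[[1, 2, 0.6], [0, 0, 0], 100], [[2, 4.3, 0.6], [0, 0, 0.5], 100], [[3, 6.6, 0.6], [0, 0, 1], 100], [[4, 8.9, 0.6], [0, 0, 1.33], 100], [[5, 11.2, 0.6], [0, 0, 1.33], 100], [[6, 13.5, 0.6], [0, 0, 1.33], 100], [[7, 15.8, 0.6], [0, 0, 1.33], 100], [[7.6, 17.4, 0.6], [0, 0, 1.33], 100]]}}

```text
time: 10.05
tool_pos: [0.5093, 0.1938, 0.1958]
tool_rot: [0.0, 0.224, 0.975, 0.0]
contact_force: [0.4, 0.2, 0.4]
gripper_width: 0.999
grasp_force: 0.0
```

{"name": "jog_arm", "arguments": {"targets": [[[0, 0, 0], [0, 0, 0], 100], [[0, 0, 0], [0, 0, 0], 100], [[0, 0, 0], [0, 0, 0], 100]]}}

```text
time: 10.42
tool_pos: [0.5105, 0.1902, 0.1958]
tool_rot: [-0.0, 0.226, 0.974, -0.0]
contact_force: [0.7, -0.1, 0.4]
gripper_width: 0.999
grasp_force: 0.0
```

```bash
python3 pots.py w5; python3 -c "
from h import *
go(.5105,.1905,.059,64)"
```

```text
10.425 [0.5105 0.1902 0.1958] 0.005
z 0.098 med 0.0969
px [254. 182.] n 1592 cen [0.5091 0.1913] rect [509.3 191.1] [35.7 35.9] ang 63.9 fill 0.97
z 0.058 med 0.0546
px [88. 31.] n 4232 cen [0.3299 0.1143] rect [329.7 114.2] [58.7 54.1] ang 58.8 fill 0.93
px [219.   6.] n 734 cen [0.3632 0.2283] rect [367.5 232.2] [57.2 13.1] ang 63.9 fill 0.59
px [256. 158.] n 1719 cen [0.4981 0.1986] rect [506.4 193.5] [57.6 58.3] ang 66.8 fill 0.47
px [277. 278.] n 2006 cen [0.6317 0.16  ] rect [632.3 159.5] [58.7 62.4] ang 66.6 fill 0.77
t 10.47 yaw 63.9 shift [0.006 0.013 5.474] turn [-0.001  0.001 -0.012] q6 -0.9 w 1.0 gf 0.0
```

{"name": "jog_arm", "arguments": {"targets": [[[0.06, 0, 2], [0, 0, 0], 100], [[0.06, 0, 3.8], [0, 0, 0], 100], [[0.06, 0, 5], [0, 0, 0], 100], [[0.06, 0, 5.4], [0, 0, 0], 100], [[0.06, 0, 5.4], [0, 0, 0], 60], [[0.06, 0, 5.4], [0, 0, 0], 20], [[0.06, 0, 5.4], [0, 0, 0], 20], [[0.06, 0, 5.4], [0, 0, 0], 20]]}}

```text
time: 11.48
tool_pos: [0.5104, 0.1921, 0.0632]
tool_rot: [0.002, 0.225, 0.974, 0.0]
contact_force: [-0.8, -2.1, 6.3]
gripper_width: 0.397
grasp_force: 60.4
```

{"name": "jog_arm", "arguments": {"targets": [[[0, 0, 0], [0, 0, 0], 20], [[0, 0, 0], [0, 0, 0], 20], [[0, 0, 0], [0, 0, 0], 20]]}}

```text
time: 11.85
tool_pos: [0.5104, 0.1922, 0.0631]
tool_rot: [0.002, 0.225, 0.974, 0.0]
contact_force: [-0.8, -2.0, 6.1]
gripper_width: 0.399
grasp_force: 60.4
```

{"name": "jog_arm", "arguments": {"targets": [[[0, 0, -0.5], [0, 0, 0], 20], [[0, 0, -1.5], [0, 0, 0], 20], [[0, 0, -3], [0, 0, 0], 20], [[0, 0, -4.5], [0, 0, 0], 20], [[0, 0, -5.5], [0, 0, 0], 20], [[0, 0, -5.5], [0, 0, 0], 20]]}}

```text
time: 12.6
tool_pos: [0.5102, 0.1926, 0.2015]
tool_rot: [0.002, 0.225, 0.974, 0.001]
contact_force: [0.1, -0.2, -1.3]
gripper_width: 0.395
grasp_force: 59.9
```

```bash
python3 -c "
from h import *
go(.449,-.249,.16,97.3)
go(.449,-.249,.16,7.3)"
```

```text
t 12.6 yaw 64.0 shift [ -5.528 -16.957   1.62 ] turn [ 0.016  0.036 -4.159] q6 -0.89 w 0.395 gf 59.9
t 12.6 yaw 64.0 shift [ -5.528 -16.957   1.62 ] turn [0.038 0.014 7.091] q6 -0.89 w 0.395 gf 59.9
```

```bash
python3 -c "
from h import *
go(.535,-.24,.2,97.3)"
```

```text
t 12.6 yaw 64.0 shift [ -8.469 -15.121   0.039] turn [ 0.016  0.036 -4.159] q6 -0.89 w 0.395 gf 59.9
```

{"name": "jog_arm", "arguments": {"targets": [[[-1, -1.7, 0], [0, 0, -0.5], 20], [[-2.2, -3.9, 0], [0, 0, -1.2], 20], [[-3.4, -6.1, 0], [0, 0, -2], 20], [[-4.6, -8.3, 0], [0, 0, -2.8], 20], [[-5.8, -10.5, 0], [0, 0, -3.5], 20], [[-7, -12.6, 0], [0, 0, -4], 20], [[-8, -14.3, 0], [0, 0, -4.16], 20], [[-8.5, -15.1, 0], [0, 0, -4.16], 20]]}}

```text
time: 13.6
tool_pos: [0.5334, -0.2421, 0.1962]
tool_rot: [-0.001, -0.062, 0.998, 0.001]
contact_force: [-0.9, 0.5, -1.7]
gripper_width: 0.397
grasp_force: 60.1
```

{"name": "jog_arm", "arguments": {"targets": [[[0, 0, 0], [0, 0, 0], 20], [[0, 0, 0], [0, 0, 0], 20], [[0, 0, 0], [0, 0, 0], 20]]}}

```text
time: 13.98
tool_pos: [0.5346, -0.2388, 0.1983]
tool_rot: [-0.0, -0.065, 0.998, 0.0]
contact_force: [-0.3, 0.2, -1.6]
gripper_width: 0.394
grasp_force: 60.1
```

```bash
python3 coast.py w6;  python3 -c "
from h import *
go(.449,-.249,.046,97.3)"
```

```text
13.975 [ 0.5346 -0.2388  0.1983] 0.003
px [255.  81.] n 3278 cen [ 0.4468 -0.2494] rect [ 448.  -249.5] [55.8 55.8] ang 7.4 fill 0.96
px [374. 119.] n 4920 cen [ 0.468  -0.1227] rect [ 469.7 -122.6] [80.2 81.9] ang 7.4 fill 0.77
px [ 46. 197.] n 1977 cen [ 0.5981 -0.4654] rect [ 598.4 -466.2] [56.6 59.1] ang 42.5 fill 0.75
px [331. 227.] n 3735 cen [ 0.5925 -0.1423] rect [ 598.8 -145.1] [80.2 79.1] ang 11.2 fill 0.83
t 14.03 yaw 97.4 shift [3.448 0.043 6.096] turn [0.002 0.    0.013] q6 -2.25 w 0.399 gf 60.1
```

View pics/w6.png

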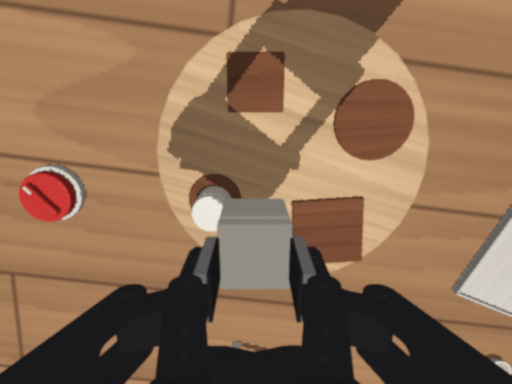

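Wrist view: the held square pot is aligned with the small square coaster at (256,82), and the small round pot is fine at (210,205).

{"name": "jog_arm", "arguments": {"targets": [[[1.5, 0, 0], [0, 0, 0], 20], [[3, 0.03, 0.5], [0, 0, 0], 20], [[3.45, 0.03, 2], [0, 0, 0], 20], [[3.45, 0.03, 4], [0, 0, 0], 20], [[3.45, 0.03, 5.4], [0, 0, 0], 20], [[3.45, 0.03, 6], [0, 0, 0], 20], [[3.45, 0.03, 6.1], [0, 0, 0], 20], [[3.45, 0.03, 6.1], [0, 0, 0], 20]]}}

```text
time: 15.02
tool_pos: [0.45, -0.2512, 0.0476]
tool_rot: [0.001, -0.064, 0.998, -0.001]
contact_force: [0.0, -0.5, -1.2]
gripper_width: 0.395
grasp_force: 60.1
```

{"name": "jog_arm", "arguments": {"targets": [[[0, 0, 0.05], [0, 0, 0], 20], [[0, 0, 0.1], [0, 0, 0], 20], [[0, 0, 0.1], [0, 0, 0], 20]]}}

```text
time: 15.4
tool_pos: [0.449, -0.2507, 0.0437]
tool_rot: [0.0, -0.064, 0.998, -0.0]
contact_force: [-0.2, 0.9, -1.4]
gripper_width: 0.395
grasp_force: 60.1
```

{"name": "jog_arm", "arguments": {"targets": [[[0, 0.04, 0.05], [0, 0, 0], 20], [[0, 0.04, 0.1], [0, 0, 0], 20], [[0, 0.04, 0.12], [0, 0, 0], 20], [[0, 0.04, 0.12], [0, 0, 0], 20]]}}

```text
time: 15.9
tool_pos: [0.4488, -0.2496, 0.0411]
tool_rot: [-0.0, -0.064, 0.998, 0.0]
contact_force: [-2.4, 1.8, 5.6]
gripper_width: 0.4
grasp_force: 60.8
```

Contact. Release, rise, and check.

{"name": "jog_arm", "arguments": {"targets": [[[0, 0, 0.02], [0, 0, 0], 60], [[0, 0, 0.02], [0, 0, 0], 100], [[0, 0, 0.02], [0, 0, 0], 100], [[0, 0, 0.02], [0, 0, 0], 100], [[0, 0, -1], [0, 0, 0], 100], [[0, 0, -3], [0, 0, 0], 100], [[0, 0, -5], [0, 0, 0], 100], [[0, 0, -6], [0, 0, 0], 100]]}}

```text
time: 16.9
tool_pos: [0.4499, -0.2505, 0.1942]
tool_rot: [0.002, -0.064, 0.998, -0.002]
contact_force: [0.6, 0.4, 0.1]
gripper_width: 1.0
grasp_force: 0.0
```

```bash
python3 chk.py w7;  python3 -c "
from h import *
go(.507,.193,.18,66.8)"
```

```text
16.9 [ 0.4499 -0.2505  0.1942] 0.351
px [261. 152.] n 947 cen [ 0.4326 -0.2465] rect [ 446.5 -249.6] [54.6 56. ] ang 7.4 fill 0.31
px [368. 197.] n 4063 cen [ 0.4672 -0.1229] rect [ 468.8 -122.5] [80.5 81.3] ang 7.4 fill 0.78
px [ 60. 263.] n 1626 cen [ 0.5949 -0.4657] rect [ 595.5 -466.7] [56.5 58.7] ang 7.4 fill 0.75
px [321. 296.] n 3174 cen [ 0.5993 -0.1499] rect [ 598.  -145.3] [81.7 79.4] ang 11.2 fill 0.84
tops
px [256. 176.] n 1432 cen [ 0.4482 -0.2501] rect [ 448.5 -250.1] [36.3 35.7] ang 7.4 fill 0.98
px [215. 287.] n 928 cen [ 0.5757 -0.2776] rect [ 576.2 -277.8] [39.7 37.7] ang 7.4 fill 0.78
t 16.95 yaw 97.3 shift [-4.475 17.348  0.599] turn [-0.034  0.06   3.813] q6 -2.35 w 0.999 gf 0.0
```

{"name": "jog_arm", "arguments": {"targets": [[[-0.5, 2, 0], [0, 0, 0.5], 100], [[-1.1, 4.3, 0], [0, 0, 1], 100], [[-1.7, 6.6, 0], [0, 0, 1.6], 100], [[-2.3, 8.9, 0.3], [0, 0, 2.2], 100], [[-2.9, 11.2, 0.6], [0, 0, 2.8], 100], [[-3.5, 13.5, 0.6], [0, 0, 3.4], 100], [[-4.1, 15.8, 0.6], [0, 0, 3.8], 100], [[-4.5, 17.3, 0.6], [0, 0, 3.8], 100]]}}

```text
time: 17.95
tool_pos: [0.5047, 0.1961, 0.1742]
tool_rot: [-0.001, 0.199, 0.98, -0.0]
contact_force: [0.5, 0.1, -0.3]
gripper_width: 0.998
grasp_force: 0.0
```

{"name": "jog_arm", "arguments": {"targets": [[[0, 0, 0], [0, 0, 0], 100], [[0, 0, 0], [0, 0, 0], 100], [[0, 0, 0], [0, 0, 0], 100], [[0, 0, 0], [0, 0, 0], 100]]}}

```text
time: 18.45
tool_pos: [0.5054, 0.1927, 0.1754]
tool_rot: [0.0, 0.201, 0.98, -0.0]
contact_force: [-0.1, 0.1, -0.6]
gripper_width: 1.002
grasp_force: 0.0
```

```bash
python3 pots.py w8; python3 -c "
from h import *
go(.507,.193,.016,66.8)"
```

```text
18.45 [0.5054 0.1927 0.1754] 0.003
z 0.098 med None
z 0.058 med 0.0558
px [83. 29.] n 4226 cen [0.3331 0.1129] rect [332.  112.5] [58.6 48.6] ang 59.4 fill 0.89
px [227.   5.] n 773 cen [0.3641 0.2293] rect [367.6 232.9] [57.4 11.5] ang 66.8 fill 0.61
px [255. 177.] n 3618 cen [0.5054 0.1939] rect [506.4 193.5] [57.6 57.9] ang 66.8 fill 0.98
px [272. 294.] n 2188 cen [0.6313 0.16  ] rect [632.1 159.5] [58.1 62.8] ang 69.3 fill 0.78
t 18.5 yaw 66.8 shift [-0.052  0.029  6.38 ] turn [0.001 0.002 0.002] q6 -0.94 w 1.0 gf 0.0
```

View pics/w8.png

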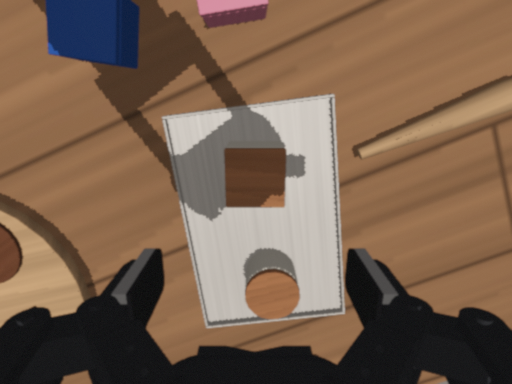

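Wrist view: big square lid at (255,178) directly ahead, round lid at (272,294). The tray floor around the square pot is free.

{"name": "jog_arm", "arguments": {"targets": [[[-0.02, 0.04, 2], [0, 0, 0], 100], [[-0.02, 0.04, 4], [0, 0, 0], 100], [[-0.02, 0.04, 5.4], [0, 0, 0], 100], [[-0.02, 0.04, 6.2], [0, 0, 0], 100], [[-0.02, 0.04, 6.4], [0, 0, 0], 100], [[-0.02, 0.04, 6.4], [0, 0, 0], 100], [[-0.02, 0.04, 6.4], [0, 0, 0], 100]]}}

```text
time: 19.38
tool_pos: [0.5077, 0.1947, 0.0173]
tool_rot: [0.001, 0.2, 0.98, 0.001]
contact_force: [-0.3, -0.5, -0.2]
gripper_width: 1.003
grasp_force: 0.0
```

{"name": "jog_arm", "arguments": {"targets": [[[0, 0, 0], [0, 0, 0], 70], [[0, 0, 0], [0, 0, 0], 45], [[0, 0, 0], [0, 0, 0], 45], [[0, 0, 0], [0, 0, 0], 45], [[0, 0, 0], [0, 0, 0], 45]]}}

```text
time: 20.0
tool_pos: [0.5074, 0.1946, 0.0169]
tool_rot: [0.001, 0.2, 0.98, 0.0]
contact_force: [-0.0, -0.9, 6.1]
gripper_width: 0.655
grasp_force: 64.7
```

{"name": "jog_arm", "arguments": {"targets": [[[0, 0, -0.5], [0, 0, 0], 45], [[0, 0, -1.5], [0, 0, 0], 45], [[0, 0, -3], [0, 0, 0], 45], [[0, 0, -5], [0, 0, 0], 45], [[0, 0, -7], [0, 0, 0], 45], [[0, 0, -7.4], [0, 0, 0], 45], [[0, 0, -7.4], [0, 0, 0], 45]]}}

```text
time: 20.88
tool_pos: [0.5058, 0.1944, 0.1999]
tool_rot: [-0.0, 0.2, 0.98, -0.0]
contact_force: [-0.3, -0.4, -4.1]
gripper_width: 0.653
grasp_force: 64.6
```

```bash
python3 -c "
from h import *
go(.685,-.128,.2,101.2)"
```

```text
t 20.88 yaw 66.9 shift [-1.1651e+01 -9.0490e+00 -5.0000e-03] turn [-0.000e+00 -3.000e-03 -4.288e+00] q6 -0.94 w 0.653 gf 64.6
```

{"name": "jog_arm", "arguments": {"targets": [[[-1, -0.8, 0], [0, 0, -0.4], 45], [[-2.6, -2, 0], [0, 0, -1], 45], [[-4.2, -3.3, 0], [0, 0, -1.7], 45], [[-5.8, -4.5, 0], [0, 0, -2.4], 45], [[-7.4, -5.8, 0], [0, 0, -3.1], 45], [[-9, -7, 0], [0, 0, -3.8], 45], [[-10.6, -8.2, 0], [0, 0, -4.2], 45], [[-11.6, -9, 0], [0, 0, -4.3], 45]]}}

```text
time: 21.88
tool_pos: [0.6835, -0.128, 0.1954]
tool_rot: [-0.003, -0.098, 0.995, 0.001]
contact_force: [0.5, 0.9, -2.3]
gripper_width: 0.656
grasp_force: 64.7
```

{"name": "jog_arm", "arguments": {"targets": [[[0, 0, 0], [0, 0, 0], 45], [[0, 0, 0], [0, 0, 0], 45], [[0, 0, 0], [0, 0, 0], 45]]}}

```text
time: 22.25
tool_pos: [0.6839, -0.1251, 0.1992]
tool_rot: [-0.001, -0.099, 0.995, 0.0]
contact_force: [-0.1, 0.4, -1.4]
gripper_width: 0.656
grasp_force: 64.7
```

```bash
python3 chk.py w9;  python3 -c "
from h import *
go(.599,-.145,.055,101.2)"
```

```text
22.25 [ 0.6839 -0.1251  0.1992] 0.011
px [134.  34.] n 1093 cen [ 0.578  -0.2651] rect [ 578.9 -269. ] [41.2 57.5] ang 82.9 fill 0.35
px [252.  82.] n 6602 cen [ 0.5984 -0.1447] rect [ 600.6 -144.4] [80.2 80. ] ang 11.1 fill 0.96
tops
px [103.  24.] n 1836 cen [ 0.5792 -0.2761] rect [ 579.6 -275.9] [37.  38.5] ang 2.5 fill 0.79
t 22.3 yaw 101.4 shift [ 3.489 -0.112  5.795] turn [ 0.005 -0.007  0.021] q6 -2.06 w 0.658 gf 64.7
```

View pics/w9.png

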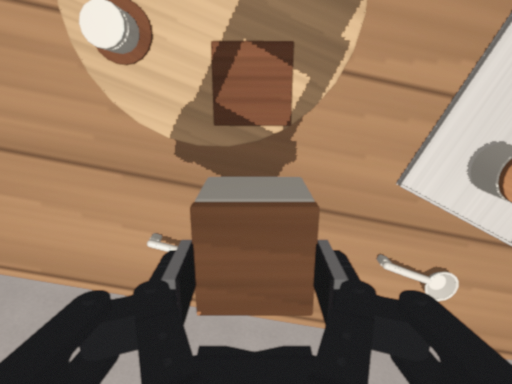

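The held big square pot is aligned with its coaster at (252,83).

{"name": "jog_arm", "arguments": {"targets": [[[1.5, 0, 0], [0, 0, 0], 45], [[3, -0.1, 0.4], [0, 0, 0], 45], [[3.43, -0.1, 1.8], [0, 0, 0], 45], [[3.43, -0.1, 3.6], [0, 0, 0], 45], [[3.43, -0.1, 5], [0, 0, 0], 45], [[3.43, -0.1, 5.7], [0, 0, 0], 45], [[3.43, -0.1, 5.75], [0, 0, 0], 45], [[3.43, -0.1, 5.75], [0, 0, 0], 45]]}}

```text
time: 23.3
tool_pos: [0.6024, -0.1459, 0.0586]
tool_rot: [0.001, -0.099, 0.995, -0.001]
contact_force: [-0.1, -0.4, -2.5]
gripper_width: 0.661
grasp_force: 64.7
```

{"name": "jog_arm", "arguments": {"targets": [[[0, 0, 0.04], [0, 0, 0], 45], [[0, 0, 0.08], [0, 0, 0], 45], [[0, 0, 0.08], [0, 0, 0], 45]]}}

```text
time: 23.68
tool_pos: [0.6013, -0.1457, 0.0551]
tool_rot: [0.0, -0.098, 0.995, -0.0]
contact_force: [-0.0, -0.4, -2.8]
gripper_width: 0.656
grasp_force: 64.7
```

{"name": "jog_arm", "arguments": {"targets": [[[0.02, 0.03, 0.06], [0, 0, 0], 45], [[0.02, 0.04, 0.12], [0, 0, 0], 45], [[0.02, 0.04, 0.16], [0, 0, 0], 45], [[0.02, 0.04, 0.16], [0, 0, 0], 45]]}}

```text
time: 24.18
tool_pos: [0.6002, -0.1446, 0.0504]
tool_rot: [-0.0, -0.098, 0.995, 0.0]
contact_force: [-0.1, 0.0, -2.8]
gripper_width: 0.658
grasp_force: 64.7
```

{"name": "jog_arm", "arguments": {"targets": [[[0, 0, 0.03], [0, 0, 0], 45], [[0, 0, 0.06], [0, 0, 0], 45], [[0, 0, 0.06], [0, 0, 0], 45]]}}

```text
time: 24.55
tool_pos: [0.6005, -0.1448, 0.0499]
tool_rot: [0.0, -0.098, 0.995, -0.0]
contact_force: [-2.0, 0.7, 3.3]
gripper_width: 0.655
grasp_force: 65.3
```

Contact; release, rise, then head back to the round pot.

{"name": "jog_arm", "arguments": {"targets": [[[0, 0, 0.03], [0, 0, 0], 80], [[0, 0, 0.03], [0, 0, 0], 100], [[0, 0, 0.03], [0, 0, 0], 100], [[0, 0, 0.03], [0, 0, 0], 100], [[0, 0, -1], [0, 0, 0], 100], [[0, 0, -3], [0, 0, 0], 100], [[0, 0, -4.5], [0, 0, 0], 100], [[0, 0, -5], [0, 0, 0], 100]]}}

```text
time: 25.55
tool_pos: [0.602, -0.1453, 0.1777]
tool_rot: [0.002, -0.098, 0.995, -0.001]
contact_force: [0.4, 0.2, -0.1]
gripper_width: 1.003
grasp_force: 0.0
```

```bash
python3 chk.py w10;  python3 -c "
from h import *
go(.631,.160,.175,74.7)"
```

```text
25.55 [ 0.602  -0.1453  0.1777] 0.159
px [174.   8.] n 838 cen [ 0.4714 -0.2444] rect [ 471.7 -245.4] [12.4 56. ] ang 11.3 fill 0.75
px [309.  39.] n 6455 cen [ 0.4718 -0.1213] rect [ 475.7 -120.5] [69.3 82.1] ang 11.3 fill 0.83
px [137. 115.] n 1055 cen [ 0.5699 -0.2684] rect [ 573.1 -270.4] [57.5 42.2] ang 30.8 fill 0.36
px [265. 146.] n 1387 cen [ 0.5744 -0.141 ] rect [ 600.  -144.5] [79.5 80. ] ang 11.3 fill 0.19
tops
px [110. 126.] n 1612 cen [ 0.5779 -0.2762] rect [ 578.5 -276.2] [36.7 39.2] ang 16.3 fill 0.78
px [255. 180.] n 2566 cen [ 0.6004 -0.1452] rect [ 603.1 -144.5] [63.7 60.9] ang 11.4 fill 0.91
px [256. 183.] n 4418 cen [ 0.599  -0.1453] rect [ 600.2 -145.1] [57.7 57.5] ang 11.4 fill 0.98
t 25.6 yaw 101.3 shift [-3.532 11.747  0.09 ] turn [-0.012  0.036  3.325] q6 -2.12 w 1.004 gf 0.0
```

{"name": "jog_arm", "arguments": {"targets": [[[-0.6, 2, 0], [0, 0, 0.6], 100], [[-1.3, 4.3, 0], [0, 0, 1.3], 100], [[-2, 6.6, 0], [0, 0, 2], 100], [[-2.7, 8.9, 0], [0, 0, 2.7], 100], [[-3.3, 11, 0], [0, 0, 3.3], 100], [[-3.5, 11.7, 0], [0, 0, 3.3], 100], [[-3.5, 11.7, 0], [0, 0, 3.3], 100], [[-3.5, 11.7, 0], [0, 0, 3.3], 100]]}}

```text
time: 26.6
tool_pos: [0.6286, 0.1578, 0.1733]
tool_rot: [-0.001, 0.132, 0.991, -0.0]
contact_force: [0.0, -0.7, -0.2]
gripper_width: 1.0
grasp_force: 0.0
```

{"name": "jog_arm", "arguments": {"targets": [[[0, 0, 0], [0, 0, 0], 100], [[0, 0, 0], [0, 0, 0], 100]]}}

```text
time: 26.85
tool_pos: [0.6291, 0.1581, 0.1743]
tool_rot: [0.0, 0.132, 0.991, -0.0]
contact_force: [-0.1, 0.8, 0.1]
gripper_width: 1.0
grasp_force: 0.0
```

```bash
python3 pots.py w11; python3 -c "
from h import *
go(.6305,.160,.016,74.7)"
```

```text
26.85 [0.6291 0.1581 0.1743] 0.007
z 0.098 med None
z 0.058 med 0.057
px [256. 182.] n 2967 cen [0.633  0.1592] rect [633.9 159. ] [58.7 59.5] ang 50.7 fill 0.77
t 26.9 yaw 74.8 shift [-0.036  0.079  6.334] turn [0.    0.002 0.016] q6 -1.17 w 0.999 gf 0.0
```

{"name": "jog_arm", "arguments": {"targets": [[[-0.15, 0.08, 2], [0, 0, 0], 100], [[-0.15, 0.08, 4], [0, 0, 0], 100], [[-0.15, 0.08, 5.4], [0, 0, 0], 100], [[-0.15, 0.08, 6.2], [0, 0, 0], 100], [[-0.15, 0.08, 6.3], [0, 0, 0], 100], [[-0.15, 0.08, 6.3], [0, 0, 0], 100], [[-0.15, 0.08, 6.3], [0, 0, 0], 100]]}}

```text
time: 27.78
tool_pos: [0.6347, 0.1605, 0.019]
tool_rot: [0.002, 0.131, 0.991, 0.0]
contact_force: [-0.5, -0.3, 0.1]
gripper_width: 1.001
grasp_force: 0.0
```

{"name": "jog_arm", "arguments": {"targets": [[[0, 0, 0], [0, 0, 0], 70], [[0, 0, 0], [0, 0, 0], 45], [[0, 0, 0], [0, 0, 0], 45], [[0, 0, 0], [0, 0, 0], 45], [[0, 0, 0], [0, 0, 0], 45]]}}

```text
time: 28.4
tool_pos: [0.6344, 0.1602, 0.0186]
tool_rot: [0.001, 0.131, 0.991, 0.0]
contact_force: [-0.9, -0.5, 5.1]
gripper_width: 0.664
grasp_force: 64.5
```

{"name": "jog_arm", "arguments": {"targets": [[[0, 0, -0.5], [0, 0, 0], 45], [[0, 0, -1.5], [0, 0, 0], 45], [[0, 0, -3], [0, 0, 0], 45], [[0, 0, -5], [0, 0, 0], 45], [[0, 0, -7], [0, 0, 0], 45], [[0, 0, -7.4], [0, 0, 0], 45], [[0, 0, -7.4], [0, 0, 0], 45]]}}

```text
time: 29.28
tool_pos: [0.6326, 0.1602, 0.2009]
tool_rot: [-0.0, 0.131, 0.991, -0.0]
contact_force: [-0.3, 0.6, -3.8]
gripper_width: 0.667
grasp_force: 64.7
```

```bash
python3 -c "
from h import *
go(.55,-.115,.2,90)"
```

```text
t 29.27 yaw 74.9 shift [  0.322 -11.489   0.038] turn [-1.000e-03 -6.000e-03 -1.888e+00] q6 -1.17 w 0.667 gf 64.7
```

{"name": "jog_arm", "arguments": {"targets": [[[0, -1.2, 0], [0, 0, -0.2], 45], [[0.1, -3, 0], [0, 0, -0.5], 45], [[0.1, -4.8, 0], [0, 0, -0.9], 45], [[0.2, -6.6, 0], [0, 0, -1.3], 45], [[0.3, -8.4, 0], [0, 0, -1.7], 45], [[0.3, -10.2, 0], [0, 0, -1.9], 45], [[0.3, -11.3, 0], [0, 0, -1.9], 45], [[0.3, -11.5, 0], [0, 0, -1.9], 45]]}}

```text
time: 30.28
tool_pos: [0.5487, -0.1162, 0.1977]
tool_rot: [-0.003, 0.0, 1.0, 0.001]
contact_force: [-0.0, 0.8, -2.9]
gripper_width: 0.672
grasp_force: 64.9
```

{"name": "jog_arm", "arguments": {"targets": [[[0, 0, 0], [0, 0, 0], 45], [[0, 0, 0], [0, 0, 0], 45], [[0, 0, 0], [0, 0, 0], 45]]}}

```text
time: 30.65
tool_pos: [0.551, -0.1145, 0.2014]
tool_rot: [-0.0, -0.002, 1.0, 0.0]
contact_force: [1.4, 0.1, -3.0]
gripper_width: 0.668
grasp_force: 64.9
```

```bash
python3 chk.py w12;  python3 -c "
from h import *
go(.4695,-.1226,.057,90)"
```

```text
30.65 [ 0.551  -0.1145  0.2014] 0.006
px [134.  68.] n 1198 cen [ 0.4504 -0.2351] rect [ 448.3 -247.8] [56.1 56. ] ang 7.2 fill 0.32
px [248.  87.] n 5282 cen [ 0.4682 -0.1213] rect [ 469.8 -121.2] [81.1 80.1] ang 0.2 fill 0.78
tops
px [102.  63.] n 1911 cen [ 0.4497 -0.248 ] rect [ 450.2 -248. ] [36.2 38. ] ang 7.3 fill 0.95
px [ 93. 201.] n 1143 cen [ 0.5774 -0.2756] rect [ 577.6 -275.6] [37.  40.7] ang 41.8 fill 0.77
px [199. 210.] n 360 cen [ 0.587  -0.1698] rect [ 589.9 -172.7] [20.1 47.4] ang 66.7 fill 0.4
px [199. 215.] n 464 cen [ 0.5867 -0.168 ] rect [ 587.9 -171.4] [19.  42.2] ang 67.5 fill 0.52
t 30.7 yaw 90.2 shift [ 3.262 -0.311  5.784] turn [ 0.001 -0.001  0.021] q6 -1.91 w 0.668 gf 64.9
```

View pics/w12.png

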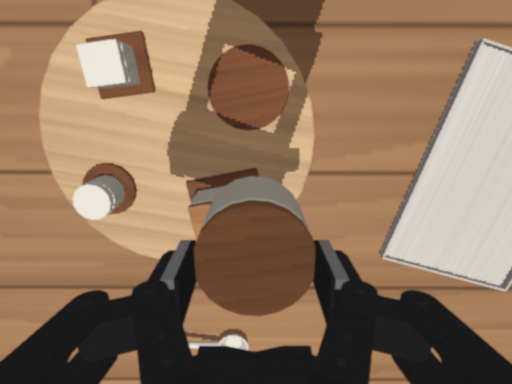

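The held big round pot is in front of its coaster at (248,87); the three placed pots look fine.

{"name": "jog_arm", "arguments": {"targets": [[[1.5, -0.15, 0], [0, 0, 0], 45], [[2.9, -0.3, 0.4], [0, 0, 0], 45], [[3.25, -0.3, 1.8], [0, 0, 0], 45], [[3.25, -0.3, 3.6], [0, 0, 0], 45], [[3.25, -0.3, 5], [0, 0, 0], 45], [[3.25, -0.3, 5.7], [0, 0, 0], 45], [[3.25, -0.3, 5.8], [0, 0, 0], 45], [[3.25, -0.3, 5.8], [0, 0, 0], 45]]}}

```text
time: 31.7
tool_pos: [0.4709, -0.1234, 0.0582]
tool_rot: [0.001, -0.001, 1.0, -0.001]
contact_force: [-1.2, -0.7, -2.1]
gripper_width: 0.668
grasp_force: 64.9
```

{"name": "jog_arm", "arguments": {"targets": [[[0, 0, 0.04], [0, 0, 0], 45], [[0, 0, 0.08], [0, 0, 0], 45], [[0, 0, 0.08], [0, 0, 0], 45]]}}

```text
time: 32.08
tool_pos: [0.4699, -0.1231, 0.0551]
tool_rot: [0.0, -0.001, 1.0, -0.0]
contact_force: [0.4, -0.9, -3.0]
gripper_width: 0.663
grasp_force: 64.9
```

{"name": "jog_arm", "arguments": {"targets": [[[0, 0.03, 0.06], [0, 0, 0], 45], [[0, 0.04, 0.12], [0, 0, 0], 45], [[0, 0.04, 0.16], [0, 0, 0], 45], [[0, 0.04, 0.16], [0, 0, 0], 45]]}}

```text
time: 32.58
tool_pos: [0.4698, -0.122, 0.0516]
tool_rot: [-0.0, -0.001, 1.0, 0.0]
contact_force: [-4.0, 1.9, 6.2]
gripper_width: 0.667
grasp_force: 65.7
```

Contact. Release, rise and check with the wrist and the fixed cameras.

{"name": "jog_arm", "arguments": {"targets": [[[0, 0, 0.02], [0, 0, 0], 80], [[0, 0, 0.02], [0, 0, 0], 100], [[0, 0, 0.02], [0, 0, 0], 100], [[0, 0, 0.02], [0, 0, 0], 100], [[0, 0, -1], [0, 0, 0], 100], [[0, 0, -3], [0, 0, 0], 100], [[0, 0, -5], [0, 0, 0], 100], [[0, 0, -7], [0, 0, 0], 100]]}}

```text
time: 33.58
tool_pos: [0.4695, -0.1219, 0.2272]
tool_rot: [0.0, -0.001, 1.0, -0.0]
contact_force: [0.9, -0.1, 0.3]
gripper_width: 0.996
grasp_force: 0.0
```

{"name": "jog_arm", "arguments": {"targets": [[[0, 0, 0], [0, 0, 0], 100], [[0, 0, 0], [0, 0, 0], 100]]}}

```text
time: 33.83
tool_pos: [0.4694, -0.1219, 0.2252]
tool_rot: [-0.0, -0.001, 1.0, 0.0]
contact_force: [-0.1, 0.5, -0.6]
gripper_width: 0.999
grasp_force: 0.0
```

```bash
python3 chk.py w13; python3 - <<'E'
from h import *
a,_=grab_frame("scene"); b,_=grab_frame("wrist")
cv2.imwrite("pics/fin.png",np.hstack([cv2.resize(a,(400,300)),cv2.resize(b,(400,300))])[:,:,::-1])
E
```

```text
33.825 [ 0.4694 -0.1219  0.2252] 0.033
px [152. 134.] n 897 cen [ 0.4375 -0.2381] rect [ 447.3 -246.6] [55.9 53.5] ang 7.9 fill 0.34
px [255. 144.] n 1052 cen [ 0.448  -0.1208] rect [ 453.1 -122. ] [48.9 80. ] ang 2.0 fill 0.32
px [245. 247.] n 994 cen [ 0.5787 -0.1334] rect [ 598.8 -143.9] [81.7 79.6] ang 11.0 fill 0.24
tops
px [131. 150.] n 1278 cen [ 0.4489 -0.2482] rect [ 449.3 -248.1] [36.2 37.8] ang 7.5 fill 0.94
px [255. 171.] n 1465 cen [ 0.4705 -0.1217] rect [ 473.8 -122. ] [62.7 63.3] ang 45.5 fill 0.6
px [118. 258.] n 610 cen [ 0.573  -0.2783] rect [ 573.  -278.6] [27.5 41.1] ang 37.2 fill 0.74
px [234. 278.] n 1597 cen [ 0.5989 -0.1458] rect [ 604.6 -145.7] [72.3 62.8] ang 11.5 fill 0.8
px [254. 174.] n 2683 cen [ 0.4699 -0.122 ] rect [ 470.7 -122.2] [58.8 59.1] ang 47.1 fill 0.78
px [234. 285.] n 2391 cen [ 0.598  -0.1447] rect [ 598.8 -144.6] [60.9 58.2] ang 11.5 fill 0.95
```

View pics/fin.png

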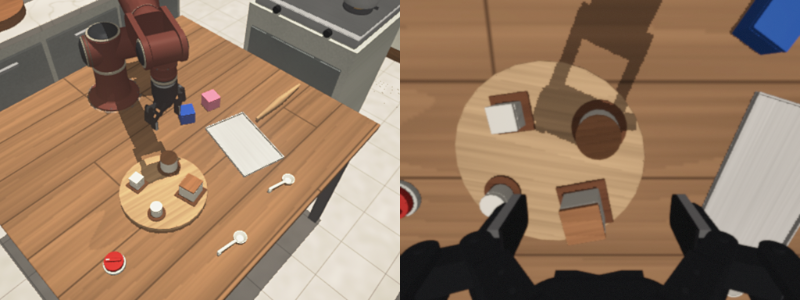

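All four pots stand upright, centred on their matching coasters (right view: 510,115; 600,132; 497,200; 583,215). The tray is empty, and the timer and rolling pin are where they were.

```bash
python3 -c "
from plant import *
print(job_done())"
```

```text
the job is handed in; nothing more can be done
None
```

The job is handed in: all four pots stand upright on their matching coasters, each within about 2 mm of centre by the wrist camera, in about 34 s of robot time, with the timer and rolling pin untouched.

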